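# Put the fortune-teller's desk things back in their trays

### The job

Put the desk in order after a reading: stand the large stone seal upright in the wide bay of the seal box and the small one upright in its narrow bay, lay both half-moon blocks flat and side by side on the floor of the low rectangular tray, and stand the porcelain paste pot in the round saucer. Set each thing down without dropping it, let go of everything, and leave the teacup where it stands.

Things in the scene. Friction and masses are not known exactly. Their poses are not given: they have to be found in the camera images.
- large_seal: Loose large stone seal: grey-white upright square column 36 x 36 mm, 60 mm high, with a 13 mm low dome on top (73 mm in all), 200 g. Origin: centre of its underside; x and y square to its faces, z up.
- small_seal: Loose small stone seal: the same shape, 24 x 24 mm, 48 mm high plus a 13 mm dome (61 mm in all), 80 g. Origin: centre of its underside; x and y square to its faces, z up.
- moon_block_a: Loose crescent block of pale wood (one of two alike), lying flat, 87 mm long, 28 mm high, 70 g. Origin: underside, middle of the thick centre, 28 mm wide (own y +-14 mm). Own x runs horn to horn (+-43 mm); the bulging back faces +y, the horns curve to -y, out to y = -26 mm, with about 34 mm between them for a finger. Grasp it across the centre, closing along own y (30 mm wide there). z up.
- moon_block_b: Loose crescent block of pale wood (the other of the two), lying flat, 87 mm long, 28 mm high, 70 g. Origin: underside, middle of the thick centre, 28 mm wide (own y +-14 mm). Own x runs horn to horn (+-43 mm); the bulging back faces +y, the horns curve to -y, out to y = -26 mm, with about 34 mm between them for a finger. Grasp it across the centre, closing along own y (30 mm wide there). z up.
- paste_pot: Loose closed porcelain seal-paste pot: white, round, 50 mm diameter with straight sides up to 30 mm, domed lid (one piece with it) to 40 mm, a thin grey seam round its side; 120 g. Origin: centre of its underside, z up.
- seal_box: Fixed open wooden box with two bays of different width, 68 mm (own x) by 115 mm (own y), 25 mm high, grey felt floor 5 mm above the desk, walls 5 mm. Origin: centre of its underside. Wide bay 58 (x) x 58 (y) mm centred at own y = +23.5 mm; narrow bay 58 (x) x 42 (y) mm centred at own y = -31.5 mm.
- moon_tray: Fixed low open wooden tray without partitions, 120 mm (own x) by 160 mm (own y), 19 mm high, grey felt floor 5 mm above the desk, walls 5 mm (inside 110 x 150 mm). Origin: centre of its underside. The two blocks fit side by side with their length along own x, centred about own y = +-36 mm.
- round_saucer: Fixed round wooden saucer, 86 mm diameter, rim 12 mm high, floor 5 mm above the desk, inside about 70 mm wide at the floor. Origin: centre of its underside, z up.
- teacup: Loose blue ceramic teacup without a handle, open at the top, 68 mm across the rim, 55 mm high, standing among the things; not to be moved. Origin: centre of its underside.
- books: Fixed pile of three books, about 100 mm (own x) by 145 mm (own y), 45 mm high; an obstacle standing among the trays. Origin: centre of its underside.
Mind the look-alikes: they are no part of the job. Leave any pink or purple look-alike of the moon_block_b alone.

How it is judged:
By the outcome, as a careful person would: the job done as asked, in the order asked, and still so for the second after the job is handed in, with the robot touching nothing.
It also fails if it takes over 128 s, if anything falls off the work surface, if the arm or the gripper's body presses on something with over 40 N, if the wrist force passes 120 N, or if a joint passes its speed limit or range.

### The arm

A 6-joint arm with a two-finger parallel gripper is mounted at the origin on the work surface. World frame = base frame: x ahead of the robot, y to its left, z up, the work surface at z = 0. Lengths are in m, angles in rad, forces in N, time in s.
With the tool pointing down it reaches from about 0.35 to 0.925 m from the base axis. Payload 6.4 kg.
Tool frame: the origin (TCP) lies on the centre line of the jaws, within the pads' length; the fingertips stand 22 mm ahead of it and the grasp point (between the pads) lies 3 mm ahead of it; z points along the fingers, y is the line along which they close (so a half turn about z gives the same grasp; the last joint's range is limited). The gripper opens to 85 mm and grips with 20 to 120 N. Pads are 22 mm wide; open, the fingers measure 114 mm over their backs; the gripper's body (76 mm by 85 mm) begins 54 mm behind the grasp point. The pads swing forward as they close: fully open they stand 13 mm farther back than shut.
Start: joints at [-1.496, 0.245, 1.558, -0, 1.339, -0.174], TCP at [0.16, -0.63, 0.253] pointing down, gripper open.
Joint ranges: [-3.13, 3.13], [-1.02, 2.26], [0.13, 2.54], [-0.95, 4.09], [0.21, 2.88], [-2.74, 2.74]. Speed limits (rad/s): [2.57, 2.57, 3.14, 3.14, 3.14, 3.14].

### API

Orientations are given as a rotation vector (axis times angle).
In Python, from bench import * gives the robot as it stands.
- The arm moves only by the tool send_rows, never from a script. Its argument "plan" is a list of rows, each a list of 5 numbers: the finger opening in mm, from 0 to 85.4, then the shift along the tool's x, y, z in mm, then the turn about the tool's z in degrees. A call has 1 to 8 rows; each row is the pose to reach, as a shift and turn from the pose commanded when the call began, along the tool's axes at that moment; what a row does not reach only later rows make up. A row lasts 1/8 s, in which the tool goes at most 62.5 mm and 10.7 degrees, less where a joint would pass 70% of its speed; a pose out of reach is approached as far as the arm can. A call with a gripper value outside its range is refused whole. The fingers move at their own pace and stop on an object; the grip force is fixed at half the most. Time passes only in rows, so rows that repeat a pose let the fingers close. It gives the time, the measured TCP pose, the force, the opening and the grip force at its end, in the units of the state.
- state(): the state, without advancing time (a new reading comes with each control period).
- capture(name): name is "side" or "top"; returns a dict with "frame" (420x560x3 uint8, red, green, blue), "camera_matrix" (3x3 intrinsics, pixels), "extrinsics" (4x4, takes a point from camera to world coordinates). Camera axes: x right, y down, z forward; pixel columns grow to the right and rows downward; lengths in m; the calibration is good to about 2 mm. A picture is of the moment at which its call begins. There is no depth.
- hand_in(): hands the job in; it is judged then, once.
The state is a dict: "time_s": time; "joint_pos": joint angles; "joint_vel": joint speeds; "effort": joint torques, N m; "eef_pos": TCP position; "tool_rot": TCP orientation; "ft_force": force on the tool from outside, world axes, zero at the start; "ft_torque": the same for the moment, N m; "finger_gap": finger opening in m; "finger_force": force on a finger pad.
Only numpy, scipy, OpenCV 4.12 (cv2) and the standard library are available. Lean on these libraries where they do the work, as an engineer would, in place of code of your own. Each camera call takes 0.05 s, during which the arm holds its last target. There are 200 camera calls.

## Working session

There is one attempt and no reset: what is moved stays moved. The work goes in short steps, Python scripts to look and compute and a tool call to move; the robot and the scene stay as the last step left them, time stands still between calls to the robot, and variables do not carry over. Pictures are saved under pics/ and viewed, at most 14 in all, crops included, and the job is handed in when it is done.

Besides the shell and the picture viewer there is one more tool, called by a JSON object that holds its "op" and its "data". send_rows: Moves the arm, as the interface text tells. Its arguments: {"type":"object","properties":{"plan":{"type":"array"}},"required":["plan"]}

```bash
mkdir -p pics; cat > h.py <<'E'
from bench import *
import numpy as np, cv2
def snap(n):
    c=capture(n); return c
def save(c,fn,crop=None,scale=1):
    im=cv2.cvtColor(c["frame"],cv2.COLOR_RGB2BGR)
    if crop: u0,v0,u1,v1=crop; im=im[v0:v1,u0:u1]
    if scale!=1: im=cv2.resize(im,None,fx=scale,fy=scale,interpolation=cv2.INTER_CUBIC)
    cv2.imwrite("pics/"+fn,im)
def ray(c,u,v,z):
    K=np.array(c["camera_matrix"]);E=np.array(c["extrinsics"])
    d=E[:3,:3]@np.linalg.inv(K)@[u,v,1]; o=E[:3,3]
    return (o+d*(z-o[2])/d[2])
def proj(c,p):
    K=np.array(c["camera_matrix"]);E=np.array(c["extrinsics"])
    q=K@(E[:3,:3].T@(np.array(p)-E[:3,3])); return q[:2]/q[2]
E
python3 - <<'E'
from h import *
import pickle
for n in("top","side"):
    c=snap(n);pickle.dump(c,open(n+"0.pkl","wb"));save(c,n+"0.png",scale=1.4)
    print(n,np.round(c["camera_matrix"],1).tolist(),np.round(c["extrinsics"],3).tolist())
s=state();print(s["eef_pos"],s["tool_rot"],s["time_s"],s["finger_gap"])
E
```

```text
top [[383.7, 0.0, 280.9], [0.0, 383.7, 207.9], [0.0, 0.0, 1.0]] [[0.003, -0.993, 0.118, 0.365], [-1.0, -0.002, 0.009, -0.006], [-0.008, -0.118, -0.993, 0.993], [0.0, 0.0, 0.0, 1.0]]
side [[410.7, 0.0, 278.2], [0.0, 410.7, 206.6], [0.0, 0.0, 1.0]] [[-0.942, -0.26, 0.212, 0.28], [-0.336, 0.729, -0.596, 0.526], [0.0, -0.633, -0.774, 0.691], [0.0, 0.0, 0.0, 1.0]]
[ 0.16001702 -0.62950303  0.25227922] [-3.11553661e+00 -3.89556082e-01 -1.02553998e-04] 0.1 0.08521783911462244
```

View pics/top0.png

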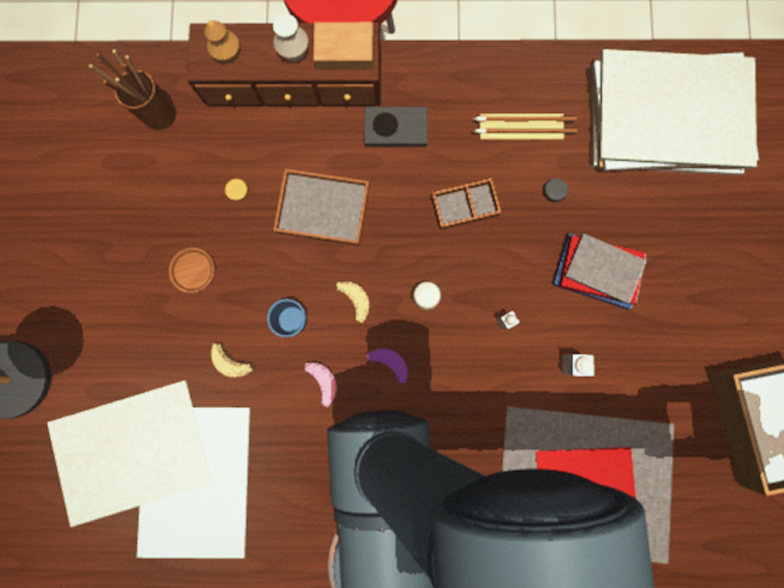

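View pics/side0.png

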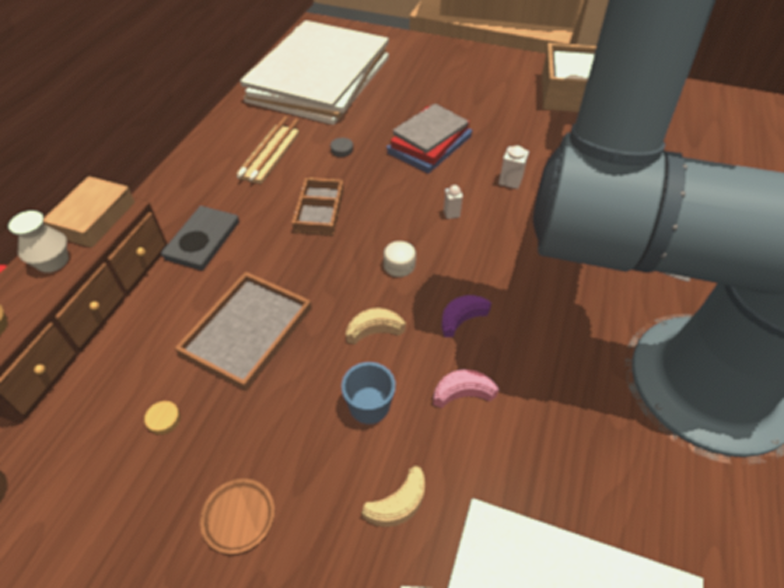

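The top view shows the large seal at about (578,364), the small seal (509,320), the pot (427,295), the pale moons (353,301) and (231,360), the tray (322,206), the box (466,203), the saucer (192,270), the cup (287,318) and the books (601,270). Both positions and pixels are in the x1.4 view. Possible mix-ups: pink moon (321,383) and purple moon (387,364) for the pale ones, yellow disc (236,189) and dark disc (556,190) for the pot, and the ink stone (395,126) for the trays. I choose the pale blocks, and next take close crops to check.

```bash
python3 - <<'E'
from h import *
import pickle
c=pickle.load(open("top0.pkl","rb"))
save(c,"cR.png",(290,120,470,275),4.4)
save(c,"cL.png",(115,115,295,270),4.4)
E
```

```text
(no output)
```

View pics/cR.png

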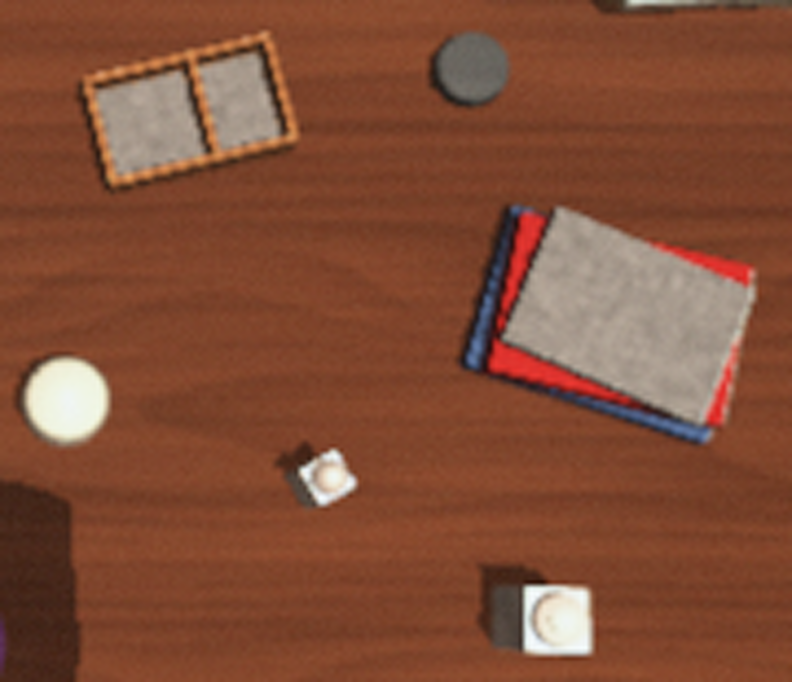

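View pics/cL.png

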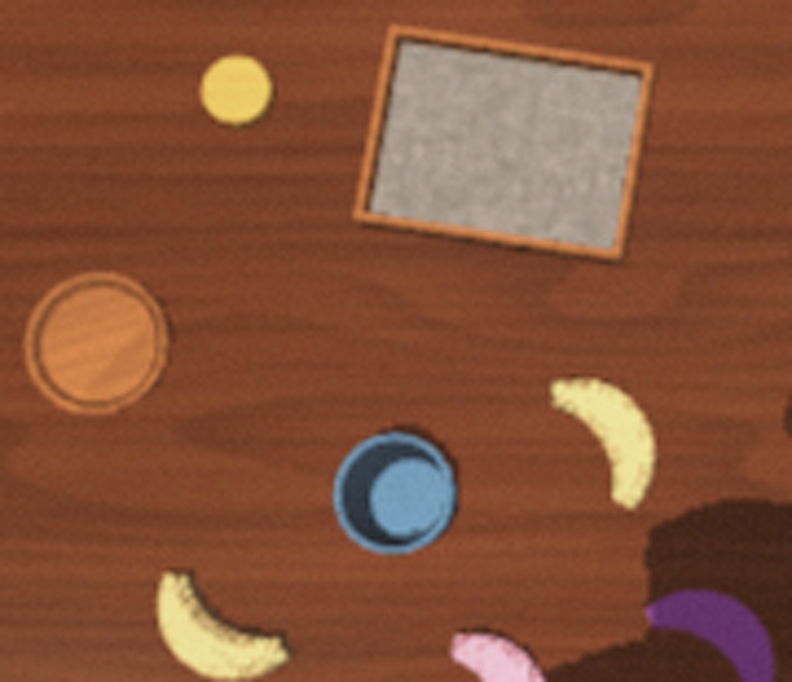

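```bash
python3 - <<'E'
from h import *
import pickle
c=pickle.load(open("top0.pkl","rb")); s=pickle.load(open("side0.pkl","rb"))
def P(L,o,z): return np.array([ray(c,o[0]+(u+.5)/4.4-.5,o[1]+(v+.5)/4.4-.5,z) for u,v in L])
R=(290,120);L=(115,115)
out={}
def quad(n,q,o,z):
    p=P(q,o,z)[:,:2]; m=p.mean(0)
    e=[p[(i+1)%4]-p[i] for i in range(4)]
    print(n,np.round(m*1000,1),"sides",np.round([np.linalg.norm(x)*1000 for x in e],1),"ang",np.round([np.degrees(np.arctan2(x[1],x[0])) for x in e],1)); out[n]=m
quad("box",[(83,78),(268,34),(298,140),(112,186)],R,.025)
quad("large",[(523,585),(592,587),(592,655),(523,653)],R,.06)
quad("small",[(342,448),(357,487),(320,507),(299,467)],R,.048)
quad("tray",[(390,26),(653,64),(620,260),(355,217)],L,.019)
quad("books",[(556,207),(755,285),(705,422),(500,340)],R,.045)
for n,u,v,r,o,z in(("pot",66,399,43,R,.03),("saucer",97,342,71,L,.012),("cup",396,493,61,L,.055)):
    p=P([(u,v),(u+r,v),(u,v+r)],o,z); print(n,np.round(p[0]*1000,1),np.round(np.linalg.norm(p[1:]-p[0],axis=1)*1000,1)); out[n]=p[0][:2]
hsv=cv2.cvtColor(c["frame"],cv2.COLOR_RGB2HSV)
m=((hsv[...,0]>18)&(hsv[...,0]<35)&(hsv[...,1]>50)&(hsv[...,2]>120)).astype(np.uint8)
n,lab,st,cen=cv2.connectedComponentsWithStats(m)
for i in range(1,n):
    if st[i,4]<150 or not(130<cen[i][0]<290 and 180<cen[i][1]<280): continue
    vv,uu=np.nonzero(lab==i)
    # pixel corners for full extent
    p=np.array([ray(c,a,b,.028)[:2] for a,b in zip(uu,vv)]).astype(np.float32)*1000
    r=cv2.minAreaRect(p); box=cv2.boxPoints(r); mid=p.mean(0)
    ctr=np.array(r[0])
    # axis: short side
    e1=box[1]-box[0];e2=box[2]-box[1]
    sh=e1 if np.linalg.norm(e1)<np.linalg.norm(e2) else e2
    sh=sh/np.linalg.norm(sh)
    if (mid-ctr)@sh<0: sh=-sh   # +y towards back (mass nearer back)
    b=((p-ctr)@sh).max()
    o=ctr+sh*(b+1-14)
    xa=np.degrees(np.arctan2(sh[1],sh[0]))-90
    print("moon",st[i],"size",r[1],"ctr",ctr,"origin",np.round(o,1),"own x angle",xa, "centroid",mid)
E
```

```text
box [ 645.9 -131.2] sides [112.7  66.3 112.7  67.2] ang [ -76.2 -165.7  104.2   14.3]
large [ 349.3 -323.2] sides [37.6 36.8 37.5 36.8] ang [-91.5 177.6  88.5  -2.1]
small [ 427.8 -203.2] sides [23.2 23.7 25.  26.5] ang [-160.2  118.2   26.7  -66.2]
tray [641.5 138.2] sides [159.4 120.3 158.9 118. ] ang [-98.5 171.2  80.7  -8.6]
books [ 521.6 -375.2] sides [119.6  84.5 122.4  84.2] ang [-112.1  157.7   67.7  -24.2]
pot [473.6 -57.1  30. ] [24.7 24.8]
saucer [521.6 377.5  12. ] [42.  42.2]
cup [429.9 189.5  55. ] [34.  33.9]
moon [240 201  24  29 312] size (82.70006561279297, 36.808082580566406) ctr [466.69122314  71.11547852] origin [463.8  75.7] own x angle 32.250732 centroid [466.46506  70.97424]
moon [151 245  29  24 323] size (83.91557312011719, 38.67041015625) ctr [349.64328003 297.60653687] origin [344.3 301. ] own x angle 57.32776 centroid [349.4164  298.29855]
```

Sizes agree with the description. Sign-corrected grasp frames are moon A at (470,66) with own x -147.75°, and moon B at (344.6,301) with own x 57.3°. Next I compute the leg shifts.

```bash
cat > leg.py <<'E'
import sys
from h import *
from scipy.spatial.transform import Rotation as R
# usage: leg.py x y z(mm) thetadeg [more legs of 4]
s=state(); p=np.array(s["eef_pos"])*1000; M=R.from_rotvec(s["tool_rot"]).as_matrix()
th=np.degrees(np.arctan2(M[1,0],M[0,0]))
print("t",round(s["time_s"],2),"pos",p.round(1),"th",round(th,1),"gap",round(s["finger_gap"]*1000,1),"F",round(float(np.linalg.norm(s["finger_force"])),1),"ft",np.round(s["ft_force"],1))
a=list(map(float,sys.argv[1:]))
for i in range(0,len(a),4):
    q=np.array(a[i:i+3]);t=a[i+3];d=q-p;c,n=np.cos(np.radians(th)),np.sin(np.radians(th))
    print("shift x %.1f y %.1f z %.1f turn %.1f"%(c*d[0]+n*d[1],n*d[0]-c*d[1],-d[2],(th-t+180)%360-180)); p,th=q,t
E
python3 leg.py 349.3 -323.2 150 88 349.3 -323.2 48 88
```

```text
t 0.1 pos [ 160.  -629.5  252.3] th 14.3 gap 85.2 F 0.0 ft [-0.5 -0.1  0.2]
shift x 258.9 y -250.3 z 102.3 turn -73.7
shift x 0.0 y 0.0 z 102.0 turn 0.0
```

{"op": "send_rows", "data": {"plan": [[60,40,-38,5,-10],[60,80,-76,15,-20],[60,120,-114,30,-30],[60,160,-152,50,-40],[60,200,-190,70,-50],[60,235,-226,90,-60],[60,259,-250,102,-70],[60,259,-250,102,-73.7]]}}

```text
time_s: 1.1
eef_pos: [0.3497, -0.3208, 0.1494]
tool_rot: [-2.251, -2.186, -0.001]
ft_force: [-0.2, 0.0, -0.5]
finger_gap: 0.0601
finger_force: 0.0
```

```bash
python3 leg.py 349.3 -323.2 48 88; python3 - <<'E'
from h import *
c=snap("side");save(c,"s1.png",(310,60,520,215),3.6)
E
```

```text
t 1.1 pos [ 349.7 -320.8  149.4] th 88.3 gap 60.1 F 0.0 ft [-0.2  0.  -0.5]
shift x -2.4 y -0.3 z 101.4 turn 0.3
```

View pics/s1.png

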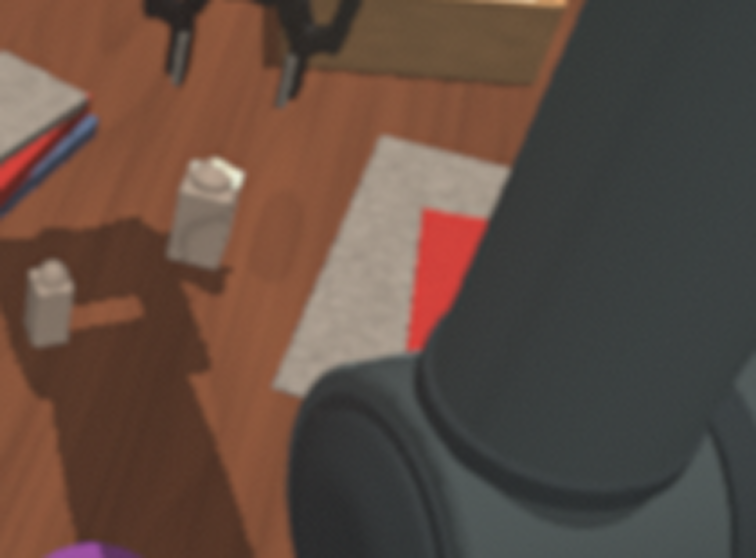

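The crop shows the open fingers (180,70)/(288,95) directly above the large seal (208,210). The 2 mm offset is lag, so I descend and grip.

{"op": "send_rows", "data": {"plan": [[60,0,0,40,0],[60,0,0,80,0],[60,0,0,102,0],[60,0,0,102,0],[34,0,0,102,0],[20,0,0,102,0],[20,0,0,102,0],[20,0,0,102,0]]}}

```text
time_s: 2.15
eef_pos: [0.3502, -0.3251, 0.0508]
tool_rot: [2.259, 2.179, -0.001]
ft_force: [-0.3, -0.5, 6.4]
finger_gap: 0.0353
finger_force: 61.3
```

```bash
python3 leg.py 349.3 -323.2 160 88 640.2 -108.4 160 104.2 640.2 -108.4 54 104.2
```

```text
t 2.15 pos [ 350.2 -325.1   50.8] th 88.0 gap 35.3 F 61.3 ft [-0.3 -0.5  6.4]
shift x 1.9 y -1.0 z -109.2 turn -0.0
shift x 224.8 y 283.2 z -0.0 turn -16.2
shift x 0.0 y 0.0 z 106.0 turn 0.0
```

{"op": "send_rows", "data": {"plan": [[20,0,0,-30,0],[20,0,0,-70,0],[20,0,0,-109,0],[20,40,50,-109,-4],[20,80,100,-109,-8],[20,120,150,-109,-12],[20,160,200,-109,-16],[20,195,245,-109,-16]]}}

```text
time_s: 3.15
eef_pos: [0.6017, -0.1363, 0.1577]
tool_rot: [-1.934, -2.475, 0.001]
ft_force: [0.2, -1.6, -2.4]
finger_gap: 0.0351
finger_force: 61.0
```

```bash
python3 leg.py 640.7 -110.2 160 104.2 640.7 -110.2 57 104.2
```

```text
t 3.15 pos [ 601.7 -136.3  157.7] th 104.0 gap 35.1 F 61.0 ft [ 0.2 -1.6 -2.4]
shift x 15.9 y 44.1 z -2.3 turn -0.2
shift x 0.0 y 0.0 z 103.0 turn 0.0
```

{"op": "send_rows", "data": {"plan": [[20,14,40,0,0],[20,14,40,30,0],[20,14,40,50,0],[20,14,40,50,0],[20,14,40,50,0]]}}

```text
time_s: 3.78
eef_pos: [0.6363, -0.1155, 0.109]
tool_rot: [1.936, 2.473, 0.0]
ft_force: [0.2, 0.5, -3.1]
finger_gap: 0.0353
finger_force: 61.2
```

```bash
python3 leg.py 640.7 -110.2 56.5 104.2; python3 - <<'E'
from h import *
c=snap("side");save(c,"s2.png",(150,60,360,215),3.6)
E
```

```text
t 3.77 pos [ 636.3 -115.5  109. ] th 103.9 gap 35.3 F 61.2 ft [ 0.2  0.5 -3.1]
shift x 4.1 y 5.5 z 52.5 turn -0.3
```

View pics/s2.png

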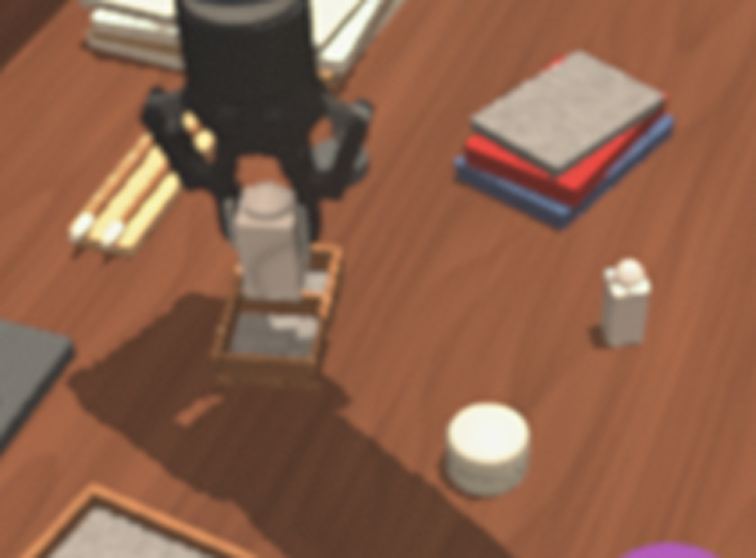

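The seal hangs upright in the grip (270,240) over the wide bay (270,340), with the small seal at (626,300) and the pot at (487,450). I lower it slowly.

{"op": "send_rows", "data": {"plan": [[20,4,5.5,5,0],[20,4,5.5,20,0],[20,4,5.5,35,0],[20,4,5.5,43,0],[20,4,5.5,47,0],[20,4,5.5,49,0],[20,4,5.5,51,0],[20,4,5.5,51,0]]}}

```text
time_s: 4.82
eef_pos: [0.6408, -0.1098, 0.0575]
tool_rot: [1.935, 2.475, 0.0]
ft_force: [-0.4, -0.4, -2.2]
finger_gap: 0.0353
finger_force: 61.2
```

```bash
python3 leg.py 640.7 -110.2 55.8 104.2
```

```text
t 4.83 pos [ 640.8 -109.8   57.5] th 104.0 gap 35.3 F 61.2 ft [-0.4 -0.4 -2.2]
shift x -0.4 y -0.2 z 1.7 turn -0.2
```

{"op": "send_rows", "data": {"plan": [[20,0,0,0.8,0],[20,0,0,1.6,0],[20,0,0,2,0],[20,0,0,2,0],[20,0,0,2,0]]}}

```text
time_s: 5.45
eef_pos: [0.6408, -0.1098, 0.0559]
tool_rot: [1.935, 2.475, 0.0]
ft_force: [-2.7, -0.1, 4.6]
finger_gap: 0.035
finger_force: 61.7
```

Contact is shown by +4.6 N. I release and lift.

{"op": "send_rows", "data": {"plan": [[40,0,0,0,0],[50,0,0,0,0],[55,0,0,0,0],[55,0,0,0,0],[55,0,0,-30,0],[55,0,0,-70,0],[55,0,0,-100,0],[55,0,0,-100,0]]}}

```text
time_s: 6.45
eef_pos: [0.6425, -0.1103, 0.1586]
tool_rot: [1.931, 2.47, 0.003]
ft_force: [-0.2, 0.0, 0.1]
finger_gap: 0.055
finger_force: 0.0
```

```bash
python3 leg.py 427.8 -203.2 150 114.6 427.8 -203.2 44 114.6; python3 - <<'E'
from h import *
c=snap("top");save(c,"t2.png",(290,120,400,270),3.6)
E
```

```text
t 6.45 pos [ 642.5 -110.3  158.6] th 104.0 gap 55.0 F 0.0 ft [-0.2  0.   0.1]
shift x -38.4 y -230.8 z 8.6 turn -10.6
shift x 0.0 y 0.0 z 106.0 turn 0.0
```

View pics/t2.png

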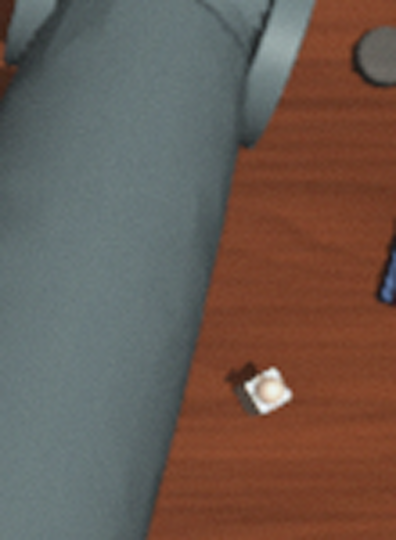

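The arm hides the box. The small seal is unmoved at (268,390) in the crop, so I go on to it.

{"op": "send_rows", "data": {"plan": [[55,-8,-46,2,-4],[55,-16,-92,4,-8],[55,-24,-138,6,-10.6],[55,-31,-184,8.6,-10.6],[55,-38.4,-231,8.6,-10.6],[55,-38.4,-231,8.6,-10.6],[55,-38.4,-231,8.6,-10.6]]}}

```text
time_s: 7.38
eef_pos: [0.4256, -0.2024, 0.1458]
tool_rot: [-1.698, -2.642, -0.001]
ft_force: [-0.2, -0.6, 0.3]
finger_gap: 0.055
finger_force: 0.0
```

```bash
python3 leg.py 427.8 -203.2 44 114.6
```

```text
t 7.38 pos [ 425.6 -202.4  145.8] th 114.5 gap 55.0 F 0.0 ft [-0.2 -0.6  0.3]
shift x -1.7 y 1.7 z 101.8 turn -0.1
```

{"op": "send_rows", "data": {"plan": [[55,-1.7,1.7,35,0],[55,-1.7,1.7,75,0],[55,-1.7,1.7,102,0],[55,-1.7,1.7,102,0],[28,-1.7,1.7,102,0],[15,-1.7,1.7,102,0],[15,-1.7,1.7,102,0],[15,-1.7,1.7,102,0]]}}

```text
time_s: 8.38
eef_pos: [0.4293, -0.2044, 0.0463]
tool_rot: [1.697, 2.64, -0.0]
ft_force: [1.0, 0.7, 6.3]
finger_gap: 0.0232
finger_force: 59.1
```

```bash
python3 leg.py 427.8 -203.2 160 114.6 653.5 -161.8 160 104.2
```

```text
t 8.38 pos [ 429.3 -204.4   46.3] th 114.5 gap 23.2 F 59.1 ft [1.  0.7 6.3]
shift x 1.7 y -0.8 z -113.7 turn -0.1
shift x -56.3 y 222.4 z -0.0 turn 10.4
```

{"op": "send_rows", "data": {"plan": [[15,0,0,-30,0],[15,0,0,-70,0],[15,0,0,-110,0],[15,-12,45,-113,3],[15,-24,90,-113,6],[15,-36,135,-113,9],[15,-48,180,-113,10.4],[15,-56.5,221,-113,10.4]]}}

```text
time_s: 9.38
eef_pos: [0.6536, -0.1627, 0.1574]
tool_rot: [-1.931, -2.478, 0.0]
ft_force: [0.1, -0.2, -1.5]
finger_gap: 0.0235
finger_force: 58.9
```

{"op": "send_rows", "data": {"plan": [[15,0,0,0,0],[15,0,0,30,0],[15,0,0,50,0],[15,0,0,50,0],[15,0,0,50,0]]}}

```text
time_s: 10.0
eef_pos: [0.6526, -0.1635, 0.1086]
tool_rot: [1.931, 2.477, 0.0]
ft_force: [-0.0, 0.1, 0.8]
finger_gap: 0.0228
finger_force: 59.0
```

```bash
python3 leg.py 653.9 -163.4 51.3 104.2;  python3 - <<'E'
from h import *
c=snap("side");save(c,"s3.png",(170,80,310,185),5)
E
```

```text
t 10.0 pos [ 652.6 -163.5  108.6] th 104.1 gap 22.8 F 59.0 ft [-0.   0.1  0.8]
shift x -0.2 y 1.3 z 57.3 turn -0.1
```

View pics/s3.png

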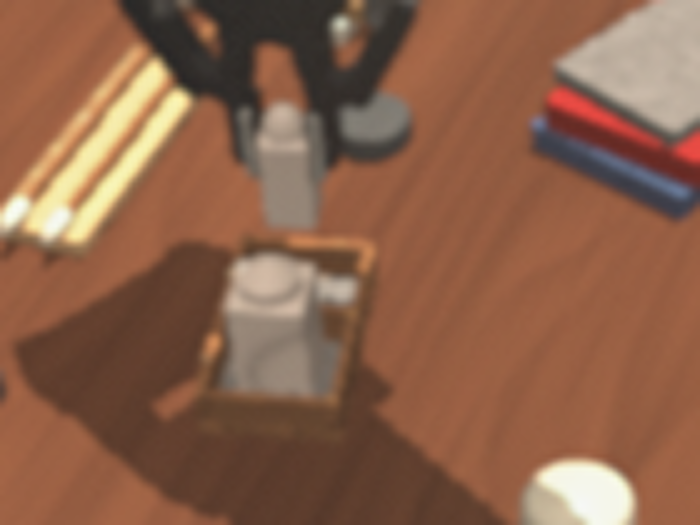

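The large seal stands upright in the wide bay (270,330), and the small one hangs at (290,170) over the narrow bay. I lower it.

{"op": "send_rows", "data": {"plan": [[15,0,1.3,20,0],[15,0,1.3,38,0],[15,0,1.3,48,0],[15,0,1.3,52,0],[15,0,1.3,54.5,0],[15,0,1.3,56,0],[15,0,1.3,57,0],[15,0,1.3,57,0]]}}

```text
time_s: 11.05
eef_pos: [0.6541, -0.1629, 0.0514]
tool_rot: [1.93, 2.478, 0.0]
ft_force: [-0.2, 0.9, 1.1]
finger_gap: 0.0229
finger_force: 59.2
```

{"op": "send_rows", "data": {"plan": [[15,0,0,0.4,0],[15,0,0,0.8,0],[15,0,0,0.8,0]]}}

```text
time_s: 11.42
eef_pos: [0.6541, -0.1629, 0.0513]
tool_rot: [1.93, 2.478, 0.0]
ft_force: [-2.0, 0.4, 7.8]
finger_gap: 0.0227
finger_force: 60.0
```

{"op": "send_rows", "data": {"plan": [[30,0,0,0,0],[38,0,0,0,0],[42,0,0,0,0],[42,0,0,0,0],[42,0,0,-30,0],[42,0,0,-70,0],[42,0,0,-105,0],[42,0,0,-105,0]]}}

```text
time_s: 12.42
eef_pos: [0.6558, -0.1636, 0.159]
tool_rot: [1.926, 2.473, 0.003]
ft_force: [1.0, -0.3, 0.4]
finger_gap: 0.0422
finger_force: 0.0
```

```bash
python3 leg.py 470 66 120 32.2 470 66 26 32.2
```

```text
t 12.43 pos [ 655.8 -163.6  159. ] th 104.2 gap 42.2 F 0.0 ft [ 1.  -0.3  0.4]
shift x 268.1 y -124.0 z 39.0 turn 72.0
shift x 0.0 y 0.0 z 94.0 turn 0.0
```

{"op": "send_rows", "data": {"plan": [[60,38,-18,0,10],[60,76,-36,5,20],[60,114,-54,10,30],[60,152,-72,15,40],[60,190,-89,20,50],[60,228,-106,30,60],[60,268,-124,35,70],[60,268,-124,35,72]]}}

```text
time_s: 13.42
eef_pos: [0.4647, 0.0686, 0.1175]
tool_rot: [-3.016, -0.872, 0.007]
ft_force: [0.3, -0.8, -0.2]
finger_gap: 0.0598
finger_force: 0.0
```

{"op": "send_rows", "data": {"plan": [[60,0,0,0,0],[60,0,0,0,0]]}}

```text
time_s: 13.68
eef_pos: [0.4687, 0.0661, 0.12]
tool_rot: [3.019, 0.869, 0.001]
ft_force: [0.5, -0.7, 0.4]
finger_gap: 0.0604
finger_force: 0.0
```

```bash
python3 leg.py 470 66 26 32.2; python3 - <<'E'
from h import *
c=snap("side");save(c,"s4.png",(190,100,370,235),4.2)
E
```

```text
t 13.68 pos [468.7  66.1 120. ] th 32.1 gap 60.4 F 0.0 ft [ 0.5 -0.7  0.4]
shift x 1.1 y 0.7 z 94.0 turn -0.1
```

View pics/s4.png

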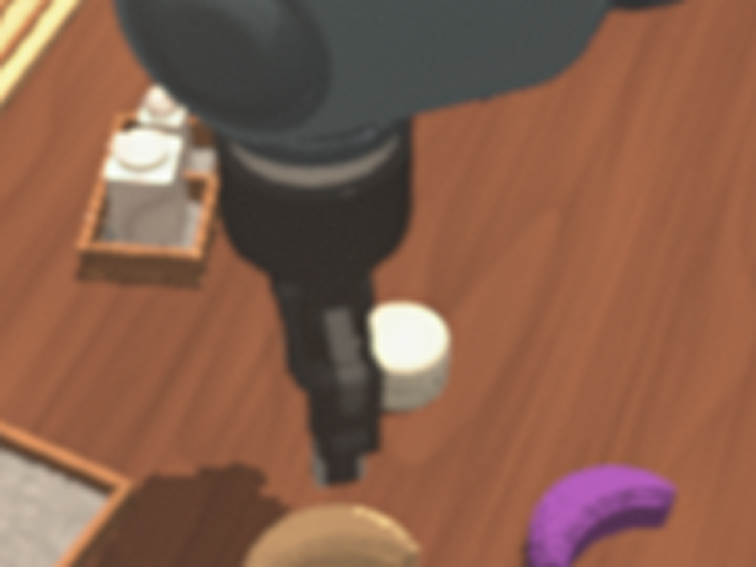

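Both seals stand upright in their bays at (145,190) and (160,110). The gripper is over moon block A, the pale one at (335,540), and the purple block at (600,510) is clear. I go down.

{"op": "send_rows", "data": {"plan": [[60,1,0.5,35,0],[60,1,0.5,70,0],[60,1,0.5,92.5,0],[60,1,0.5,92.5,0],[35,1,0.5,92.5,0],[20,1,0.5,92.5,0],[20,1,0.5,92.5,0],[20,1,0.5,92.5,0]]}}

```text
time_s: 14.72
eef_pos: [0.4707, 0.0666, 0.029]
tool_rot: [3.017, 0.87, 0.005]
ft_force: [-0.7, -2.0, 6.1]
finger_gap: 0.0269
finger_force: 58.1
```

```bash
python3 - <<'E'
import numpy as np
for s in(-33,33):
    a=np.radians(81.2);print(s,641.5+s*np.cos(a),138.2+s*np.sin(a))
E
python3 leg.py 470 66 110 32.2 636.5 105.6 110 -8.8
```

```text
-33 636.4514674026267 105.58846341226375
33 646.5485325973733 170.8115365877362
t 14.72 pos [470.7  66.6  29. ] th 32.2 gap 26.9 F 58.1 ft [-0.7 -2.   6.1]
shift x -0.9 y 0.1 z -81.0 turn -0.0
shift x 162.0 y 55.2 z -0.0 turn 41.0
```

{"op": "send_rows", "data": {"plan": [[20,0,0,-30,0],[20,0,0,-60,0],[20,0,0,-82,0],[20,40,14,-82,10],[20,80,28,-82,20],[20,120,42,-82,30],[20,161,55,-82,40],[20,161,55,-82,41]]}}

```text
time_s: 15.72
eef_pos: [0.6364, 0.1065, 0.1093]
tool_rot: [-3.132, 0.243, -0.001]
ft_force: [-0.7, 0.3, -0.8]
finger_gap: 0.0269
finger_force: 57.2
```

{"op": "send_rows", "data": {"plan": [[20,0,0,20,0],[20,0,0,40,0],[20,0,0,40,0],[20,0,0,40,0]]}}

```text
time_s: 16.23
eef_pos: [0.6343, 0.1059, 0.0692]
tool_rot: [-3.132, 0.242, 0.001]
ft_force: [0.5, -0.0, 0.2]
finger_gap: 0.027
finger_force: 57.2
```

```bash
python3 leg.py 636.5 105.6 34 -8.8
```

```text
t 16.23 pos [634.3 105.9  69.2] th -8.8 gap 27.0 F 57.2 ft [ 0.5 -0.   0.2]
shift x 2.2 y -0.0 z 35.2 turn -0.0
```

{"op": "send_rows", "data": {"plan": [[20,2,0,14,0],[20,2,0,24,0],[20,2,0,30,0],[20,2,0,33,0],[20,2,0,34.5,0],[20,2,0,35.5,0],[20,2,0,35.5,0]]}}

```text
time_s: 17.1
eef_pos: [0.6368, 0.1057, 0.0342]
tool_rot: [-3.132, 0.242, -0.001]
ft_force: [0.5, -0.6, -0.4]
finger_gap: 0.0271
finger_force: 57.3
```

{"op": "send_rows", "data": {"plan": [[20,0,0,0.5,0],[20,0,0,1,0],[20,0,0,1,0]]}}

```text
time_s: 17.48
eef_pos: [0.6369, 0.1057, 0.034]
tool_rot: [3.132, -0.242, 0.0]
ft_force: [-3.7, 0.3, 6.7]
finger_gap: 0.0273
finger_force: 58.1
```

Contact. I open moderately, lift, and turn toward block B.

{"op": "send_rows", "data": {"plan": [[34,0,0,0,0],[40,0,0,0,0],[42,0,0,0,0],[42,0,0,0,0],[42,0,0,-25,0],[42,0,0,-60,0],[42,0,0,-90,0],[42,0,0,-90,0]]}}

```text
time_s: 18.48
eef_pos: [0.6386, 0.1057, 0.126]
tool_rot: [-3.132, 0.242, -0.01]
ft_force: [0.1, -0.3, -0.8]
finger_gap: 0.0421
finger_force: 0.0
```

```bash
python3 leg.py 344.6 301 120 57.3
```

```text
t 18.48 pos [638.6 105.7 126. ] th -8.8 gap 42.1 F 0.0 ft [ 0.1 -0.3 -0.8]
shift x -320.5 y -147.8 z 6.0 turn -66.1
```

{"op": "send_rows", "data": {"plan": [[60,-46,-21,0,-9],[60,-92,-42,0,-18],[60,-138,-63,0,-27],[60,-184,-84,0,-36],[60,-230,-105,2,-45],[60,-276,-127,4,-54],[60,-320,-148,4,-63],[60,-320,-148,4,-66]]}}

```text
time_s: 19.48
eef_pos: [0.3395, 0.3018, 0.1169]
tool_rot: [-2.754, -1.512, 0.006]
ft_force: [0.5, 0.3, 0.0]
finger_gap: 0.06
finger_force: 0.0
```

{"op": "send_rows", "data": {"plan": [[60,0,0,0,0],[60,0,0,0,0],[60,0,0,0,0]]}}

```text
time_s: 19.85
eef_pos: [0.3435, 0.3008, 0.1186]
tool_rot: [2.76, 1.501, -0.001]
ft_force: [-0.3, 1.2, -0.7]
finger_gap: 0.0604
finger_force: 0.0
```

```bash
python3 leg.py 344.6 301 27 57.3; python3 - <<'E'
from h import *
c=snap("side");save(c,"s5.png",(110,180,390,390),2.8)
E
```

```text
t 19.85 pos [343.5 300.8 118.6] th 57.1 gap 60.4 F 0.0 ft [-0.3  1.2 -0.7]
shift x 0.8 y 0.8 z 91.6 turn -0.2
```

View pics/s5.png

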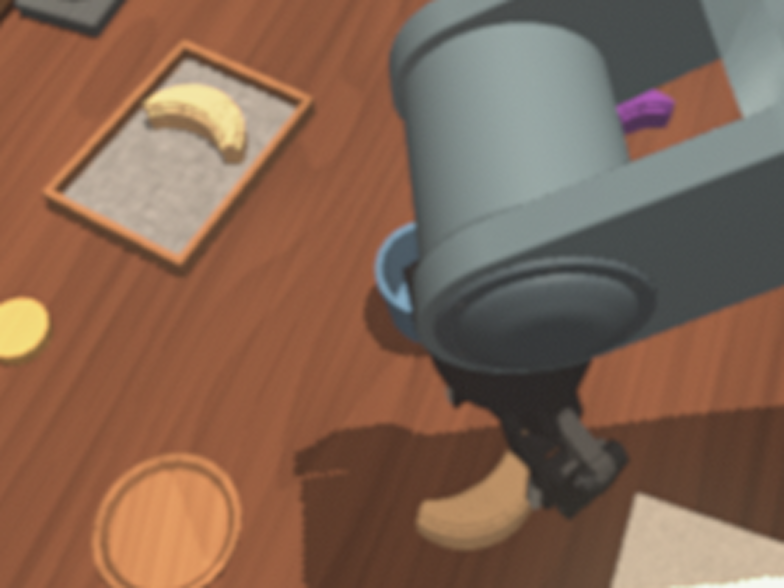

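Block A lies flat in the tray (200,115), horns inward. The fingers are over pale block B (475,510), and the cup (395,280) is untouched. I descend.

{"op": "send_rows", "data": {"plan": [[60,1,0.8,35,0],[60,1,0.8,70,0],[60,1,0.8,91.5,0],[60,1,0.8,91.5,0],[35,1,0.8,91.5,0],[20,1,0.8,91.5,0],[20,1,0.8,91.5,0],[20,1,0.8,91.5,0]]}}

```text
time_s: 20.9
eef_pos: [0.3455, 0.3023, 0.0289]
tool_rot: [-2.759, -1.503, -0.005]
ft_force: [-1.0, -0.0, 7.1]
finger_gap: 0.027
finger_force: 63.4
```

```bash
python3 leg.py 344.6 301 120 57.3 646.5 170.8 120 -8.8
```

```text
t 20.9 pos [345.5 302.3  28.9] th 57.2 gap 27.0 F 63.4 ft [-1.  -0.   7.1]
shift x -1.6 y -0.1 z -91.1 turn -0.1
shift x 53.5 y 324.4 z -0.0 turn 66.1
```

{"op": "send_rows", "data": {"plan": [[20,0,0,-45,0],[20,0,0,-92,0],[20,9,54,-92,10],[20,18,108,-92,20],[20,27,162,-92,30],[20,36,216,-92,40],[20,45,270,-92,50],[20,52.5,324,-92,60]]}}

```text
time_s: 21.9
eef_pos: [0.6466, 0.169, 0.1195]
tool_rot: [3.14, -0.087, 0.0]
ft_force: [-0.0, 0.8, -0.6]
finger_gap: 0.0274
finger_force: 63.8
```

```bash
python3 leg.py 646.5 170.8 74 -8.8
```

```text
t 21.9 pos [646.6 169.  119.5] th -3.2 gap 27.4 F 63.8 ft [-0.   0.8 -0.6]
shift x -0.2 y -1.8 z 45.5 turn 5.6
```

{"op": "send_rows", "data": {"plan": [[20,0,0,0,5.8],[20,0,0,25,5.8],[20,0,0,45,5.8],[20,0,0,45,5.8],[20,0,0,45,5.8]]}}

```text
time_s: 22.52
eef_pos: [0.6453, 0.1701, 0.075]
tool_rot: [-3.133, 0.236, -0.001]
ft_force: [-0.2, -0.2, -1.1]
finger_gap: 0.0269
finger_force: 63.8
```

```bash
python3 leg.py 646.5 170.8 34 -8.8
```

```text
t 22.52 pos [645.3 170.1  75. ] th -8.6 gap 26.9 F 63.8 ft [-0.2 -0.2 -1.1]
shift x 1.0 y -0.9 z 41.0 turn 0.2
```

{"op": "send_rows", "data": {"plan": [[20,1,-0.5,16,0],[20,1,-0.5,28,0],[20,1,-0.5,35,0],[20,1,-0.5,38.5,0],[20,1,-0.5,40.5,0],[20,1,-0.5,41.5,0],[20,1,-0.5,42,0],[20,1,-0.5,42,0]]}}

```text
time_s: 23.52
eef_pos: [0.6466, 0.1704, 0.034]
tool_rot: [-3.133, 0.237, -0.001]
ft_force: [-5.0, -0.5, 5.7]
finger_gap: 0.0271
finger_force: 64.8
```

{"op": "send_rows", "data": {"plan": [[34,0,0,0,0],[40,0,0,0,0],[42,0,0,0,0],[42,0,0,0,0],[42,0,0,-25,0],[42,0,0,-60,0],[42,0,0,-90,0],[42,0,0,-90,0]]}}

```text
time_s: 24.52
eef_pos: [0.6482, 0.1705, 0.1257]
tool_rot: [-3.132, 0.237, -0.01]
ft_force: [-0.1, -0.1, -0.4]
finger_gap: 0.0421
finger_force: 0.0
```

```bash
python3 leg.py 473.6 -57.1 120 30
```

```text
t 24.52 pos [648.2 170.5 125.7] th -8.6 gap 42.1 F 0.0 ft [-0.1 -0.1 -0.4]
shift x -138.4 y 251.2 z 5.7 turn -38.6
```

{"op": "send_rows", "data": {"plan": [[80,-25,45,0,-8],[80,-50,90,0,-16],[80,-75,135,0,-24],[80,-100,180,0,-32],[80,-120,220,2,-38.6],[80,-137,251,2,-38.6],[80,-137,251,2,-38.6],[80,-137,251,2,-38.6]]}}

```text
time_s: 25.52
eef_pos: [0.4728, -0.0569, 0.1197]
tool_rot: [-3.034, -0.811, 0.001]
ft_force: [0.3, 0.5, -0.4]
finger_gap: 0.0799
finger_force: 0.0
```

```bash
python3 leg.py 473.6 -57.1 29 30; python3 - <<'E'
from h import *
c=snap("side");save(c,"s6.png",(110,120,390,330),2.8)
E
```

```text
t 25.52 pos [472.8 -56.9 119.7] th 29.9 gap 79.9 F 0.0 ft [ 0.3  0.5 -0.4]
shift x 0.6 y 0.5 z 90.7 turn -0.1
```

View pics/s6.png

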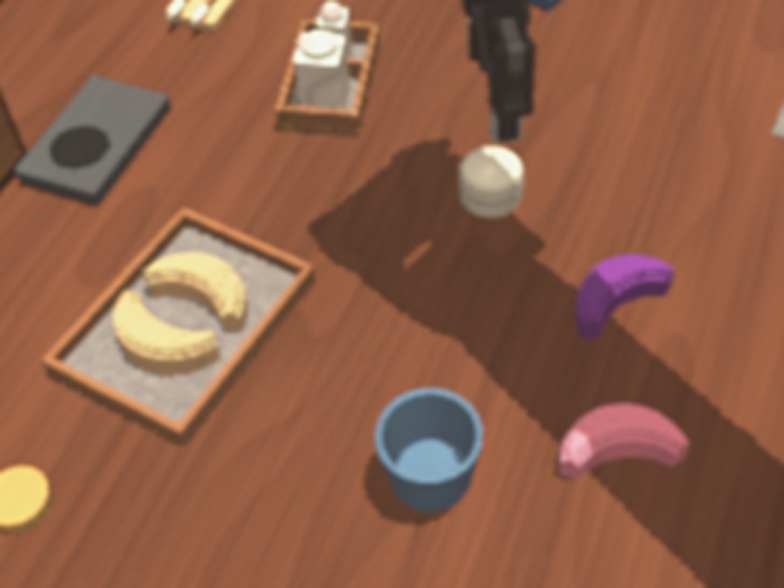

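Both blocks lie flat side by side in the tray at (195,285) and (165,330), and both seals are upright. The pot (490,180) is under the fingers.

{"op": "send_rows", "data": {"plan": [[80,0.5,0.5,35,0],[80,0.5,0.5,70,0],[80,0.5,0.5,90,0],[80,0.5,0.5,90,0],[58,0.5,0.5,90,0],[40,0.5,0.5,90,0],[40,0.5,0.5,90,0],[40,0.5,0.5,90,0]]}}

```text
time_s: 26.58
eef_pos: [0.4751, -0.0578, 0.0321]
tool_rot: [3.033, 0.812, 0.004]
ft_force: [-0.6, 0.8, 6.6]
finger_gap: 0.0478
finger_force: 62.3
```

```bash
python3 leg.py 473.6 -57.1 150 30 521.6 377.5 150 30
```

```text
t 26.57 pos [475.1 -57.8  32.1] th 30.0 gap 47.8 F 62.3 ft [-0.6  0.8  6.6]
shift x -1.0 y -1.3 z -117.9 turn -0.0
shift x 258.9 y -352.4 z -0.0 turn 0.0
```

{"op": "send_rows", "data": {"plan": [[40,0,0,-45,0],[40,0,0,-95,0],[40,30,-41,-105,0],[40,60,-82,-105,0],[40,90,-123,-105,0],[40,120,-164,-105,0],[40,150,-205,-105,0],[40,180,-246,-105,0]]}}

```text
time_s: 27.58
eef_pos: [0.5067, 0.2473, 0.1358]
tool_rot: [3.035, 0.812, 0.001]
ft_force: [1.0, 0.1, -1.3]
finger_gap: 0.0475
finger_force: 62.6
```

{"op": "send_rows", "data": {"plan": [[40,30,-41,0,0],[40,60,-82,0,0],[40,78,-107,20,0],[40,78,-107,50,0],[40,78,-107,50,0],[40,78,-107,50,0]]}}

```text
time_s: 28.32
eef_pos: [0.5214, 0.3771, 0.0865]
tool_rot: [-3.035, -0.811, -0.002]
ft_force: [0.9, 0.2, 0.6]
finger_gap: 0.0477
finger_force: 62.6
```

```bash
python3 leg.py 521.6 377.5 37 30
```

```text
t 28.32 pos [521.4 377.1  86.5] th 29.9 gap 47.7 F 62.6 ft [0.9 0.2 0.6]
shift x 0.3 y -0.2 z 49.5 turn -0.1
```

{"op": "send_rows", "data": {"plan": [[40,0,0,20,0],[40,0,0,35,0],[40,0,0,42,0],[40,0,0,46,0],[40,0,0,48,0],[40,0,0,49,0],[40,0,0,49.5,0],[40,0,0,49.5,0]]}}

```text
time_s: 29.32
eef_pos: [0.5212, 0.3774, 0.0371]
tool_rot: [3.035, 0.812, 0.001]
ft_force: [-2.3, -1.9, 3.9]
finger_gap: 0.0476
finger_force: 63.2
```

{"op": "send_rows", "data": {"plan": [[40,0,0,0.5,0],[40,0,0,0.8,0],[40,0,0,0.8,0]]}}

```text
time_s: 29.7
eef_pos: [0.5213, 0.3774, 0.0371]
tool_rot: [3.034, 0.812, 0.0]
ft_force: [-5.9, -3.9, 9.9]
finger_gap: 0.0478
finger_force: 63.7
```

Contact. I release, retreat, and look.

{"op": "send_rows", "data": {"plan": [[55,0,0,0,0],[62,0,0,0,0],[66,0,0,0,0],[66,0,0,0,0],[66,0,0,-35,0],[66,0,0,-80,0],[66,0,0,-120,0],[66,0,0,-150,0]]}}

```text
time_s: 30.7
eef_pos: [0.5214, 0.3774, 0.1873]
tool_rot: [-3.034, -0.812, -0.003]
ft_force: [0.0, -0.6, -0.7]
finger_gap: 0.0664
finger_force: 0.0
```

{"op": "send_rows", "data": {"plan": [[66,-40,-15,-40,0],[66,-80,-30,-60,0],[66,-120,-45,-60,0],[66,-120,-45,-60,0],[66,-120,-45,-60,0]]}}

```text
time_s: 31.32
eef_pos: [0.395, 0.3564, 0.2453]
tool_rot: [-3.035, -0.812, -0.001]
ft_force: [0.7, -0.1, 0.2]
finger_gap: 0.0661
finger_force: 0.0
```

```bash
python3 - <<'E'
from h import *
print(state()["eef_pos"],state()["time_s"])
c=snap("top");save(c,"t9.png",(100,105,380,290),2.8)
c=snap("side");save(c,"s9.png",(110,90,400,400),1.9)
E
```

```text
[0.39502242 0.35638979 0.2452863 ] 31.325
```

View pics/t9.png

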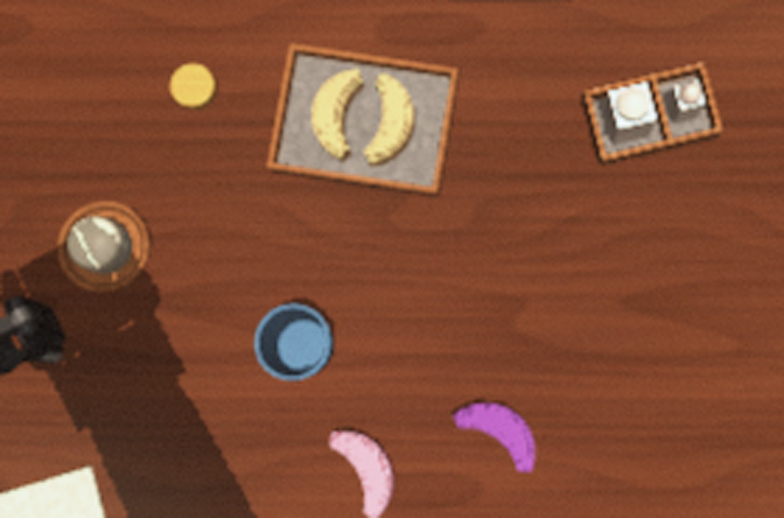

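View pics/s9.png

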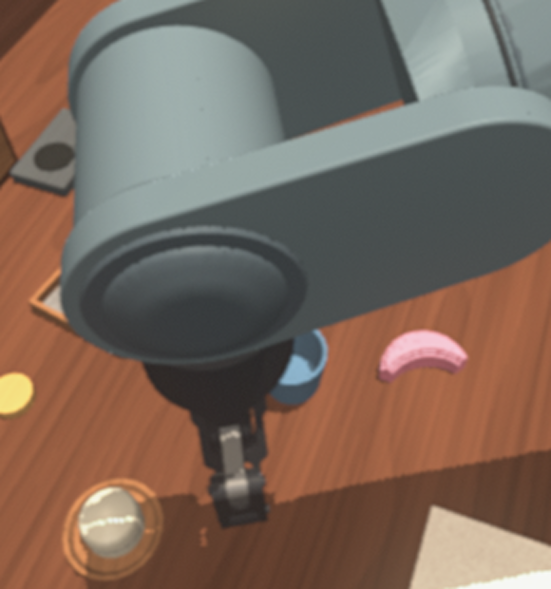

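The top view shows the seals in their bays (632,105)/(688,95), the blocks side by side in the tray, the pot in the saucer (100,245) and the cup unmoved (293,341). I hand in.

```bash
python3 -c "
from bench import *
print(hand_in())"
```

```text
the job is handed in; nothing more can be done
None
```

The job is handed in at about 31 s: both seals stand upright in their bays, both pale half-moon blocks lie flat side by side in the tray, the paste pot stands in the saucer, and the teacup is where it was; the judge's verdict was not returned.

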